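Gauge the gap under a heat sink with a taper gauge

ROBOT

A 7-joint arm with a two-finger parallel gripper is mounted at the origin on the work surface. World frame = base frame: x ahead of the robot, y to its left, z up, the work surface at z = 0. Lengths are in m, angles in rad, forces in N, time in s.
With the tool pointing down it reaches from about 0.425 to 0.8 m from the base axis. Payload 8.3 kg.
Tool frame: the origin (TCP) lies on the centre line of the jaws, within the pads' length; the fingertips stand 19 mm ahead of it and the grasp point (between the pads) is the TCP (manip.tips_ahead is the z of the fingertips in the tool frame, in m); z points along the fingers, y is the line along which they close (so a half turn about z gives the same grasp; the last joint's range is limited). The gripper opens to 85 mm and grips with 20 to 120 N. Pads are 22 mm wide; open, the fingers measure 114 mm over their backs; the gripper's body (76 mm by 85 mm) begins 54 mm behind the grasp point. The pads swing forward as they close: fully open they stand 13 mm farther back than shut.
Start: joints at [1.194, 0.383, 0.016, 1.37, -0.006, 1.388, -0.046], TCP at [0.193, -0.594, 0.25] pointing down, gripper open.
Joint ranges: [-2.95, 2.95], [-0.25, 2.06], [-1.52, 1.56], [0.18, 2.33], [-1.44, 4.58], [0.02, 2.06], [-3.01, 3.01]. Speed limits (rad/s): [2.39, 2.39, 3.01, 3.01, 3.14, 3.14, 3.14].

INTERFACE

Orientations are given as [roll, pitch, yaw] about the fixed x, y, z axes, in that order (R = Rz(yaw) Ry(pitch) Rx(roll)).
In Python, from workcell import manip gives the robot as it stands.
- The arm moves only by the shell command python3 -m pendant 'ROWS' [FORCE]. ROWS is JSON, a list of rows, each a list of 3 entries, a list of its own where there are three numbers: the shift along the tool's x, y, z in m, then the turn about the tool's z in rad, then the opening, from 0 (shut) to 1 (fully open). A call has 1 to 10 rows; each row shifts and turns the commanded pose from where the row before left it, along the tool's axes as they then stand; what a row does not reach is not made up. A row lasts 1/12 s, in which the tool goes at most 41.7 mm and 7.16 degrees, less where a joint would pass 70% of its speed; a pose out of reach is approached as far as the arm can. A call is refused whole if a number of a shift passes 0.0417 or a number of a turn 0.125, either way. A call with a gripper value outside its range is refused whole. The fingers move at their own pace and stop on an object; FORCE is the grip in N (left out, the last holds). Time passes only in rows, so rows that do not move let the fingers close. It gives the time, the measured TCP pose, the force, the opening and the grip force at its end, in the units of the state.
- manip.state(): the state, without advancing time (a new reading comes with each control period).
- manip.camera(name): name is "side" or "top" or "wrist"; returns a dict with "color" (400x640x3 uint8, red, green, blue), "fx", "fy", "cx", "cy" (pixels), "R" (3x3) and "t" (3): a world point X has camera coordinates R X + t. Camera axes: x right, y down, z forward; pixel columns grow to the right and rows downward; lengths in m; the calibration is good to about 2 mm. A picture is of the moment at which its call begins. There is no depth.
- manip.finish_job(): hands the job in; it is judged then, once.
Trained networks look in a picture, given as the dict that the camera call returned (one of the last four; its "shot" number tells which), for a name from the list of things; names that differ only in an ending like _2 or _b are one class to them, and where a whole thing is asked for, a point or a joint stands for the part that bears it (a point fixed in the world has none). Each returns a list of dicts, best first, with "confidence" (0 to 1); they miss things now and then, are a little off and sometimes report something else, mostly with a low value. They report only what shows in the picture. A call takes as long as a camera call. They do not tell look-alikes from the thing itself.
- manip.find_in(label, picture): "pixel" ([column, row] in pixels, amid what is visible of it).
- manip.mark_of(label, picture): "pixel" ([column, row] in pixels: a listed point, or the origin of a listed thing).
The state is a dict: "time": time; "joints": joint angles; "qd": joint speeds; "effort": joint torques, N m; "ee_pos": TCP position; "eef_rot": TCP orientation; "force": force on the tool from outside, world axes, zero at the start; "ft_torque": the same for the moment, N m; "opening": opening from 0.0 (shut) to 1.0 (fully open); "grip_force": force on a finger pad.
Only numpy, scipy, OpenCV 4.12 (cv2) and the standard library are available. Lean on these libraries where they do the work, as an engineer would, in place of code of your own. Each camera call takes 0.05 s, during which the arm holds its last target. There are 200 camera calls.

TASK

Check the clearance between the power module and the heat sink above it: pick up the steel taper gauge from the mat, lay its flat side on the bare front lip of the module and slide it thin end first, straight in under the middle of the heat sink's front edge, until it drags snugly between module and sink; do not force it. Finish still gripping the gauge in place, flat and snug, so that the gap can be read off it, and leave the other things on the bench where they lie.

Things in the scene. Friction and masses are not known exactly. Their poses are not given: they have to be found in the camera images.
- gauge: Taper gauge: rigid steel wedge 170 x 15 mm, 130 g, lying flat side down on the 4 mm mat, black cross lines on its sloping upper face. Origin: centre of the flat underside; x along it to the thin tip, z up. Thickness 1.5 mm at the tip (x = +85 mm), growing 1 mm per 10 mm to 11.5 mm at x = -15 mm; from there to the blunt end (x = -85 mm) a parallel handle. Balances at x = -18 mm.
- gauge_grip (a point): Point in the gauge's handle to grip across its 15 mm width: at x = -35 mm of the gauge, mid-thickness (5.75 mm above the underside). Axes as the gauge.
- gauge_tip (a point): Middle of the lower edge of the gauge's thin tip (gauge x = +85 mm, level with the underside).
- board: Fixed: aluminium board holder on the mat, gripping a 150 x 102 mm circuit board with a flat metal-topped power module. Origin: centre of the holder's underside; x points into the gap. Module: 61 mm wide, top face level, 41 mm above the origin, x = -60 to +57 mm; its front 25 mm are a bare lip, the rest is under the heat sink. Nothing in front of the lip is higher; the board ends at x = -75 mm.
- module_lip (a point): Middle of the upper front edge of the module (board x = -60 mm, level with the module's top face). Axes as the board.
- sink: Dark finned heat sink fixed over the module on four brass pillars at x +-40, y +-42 mm: plate 95 (x) x 96 x 6 mm, fins to 28 mm. Origin: centre of the plate's flat underside; axes as the board. Level gap of 4 to 7 mm over the module, different each time. Rigid: the snug drag builds up over a few mm of travel.
- mouth (a point): Mouth of the gap: middle of the lower front edge of the heat sink (sink x = -47.5 mm, on its underside). x points into the gap, y along the edge, z up. The gauge first touches here when its thickness equals the gap; a push of 6 to 12 N along x then makes it snug.
- pry_bar: Bystander: flat steel pry bar 172 x 14 mm, 4 mm thick throughout with a rounded end and a black grip sleeve; lies on the mat, may change places with the gauge. Not to be used. Origin: underside centre.
- tweezers: Bystander: steel tweezers 120 mm long, 9 mm high, on the mat in front of the board holder. Origin: underside, mid-length.
- screwdriver: Bystander: black-handled screwdriver 190 mm long, lying behind the mat. Origin: underside.
- spool: Bystander: solder spool 48 mm across, 45 mm high, upright on the mat. Origin: underside centre.
- flux: Bystander: small clear bottle 32 mm across, 75 mm high, upright on the mat. Origin: underside centre.
- multimeter: Bystander: orange multimeter 185 x 90 mm, 49 mm high, lying on its back at the right of the mat. Origin: underside centre.
- phone: Bystander: phone 150 x 72 x 8 mm lying at the left of the mat. Origin: underside centre.
Not all that is in view belongs to the job. Leave any brown or yellow look-alike of the gauge alone.

How it is judged:
By the outcome, as a careful person would: the job done as asked, in the order asked, and still so for the second after the job is handed in, while the arm keeps its last pose, push and grip.
It also fails if it takes over 38 s, if anything falls off the work surface, if the arm or the gripper's body presses on something with over 40 N, if the wrist force passes 120 N, or if a joint passes its speed limit or range.

## Working session

There is one attempt and no reset: what is moved stays moved. The work goes in short steps, Python scripts to look and compute and a shell command to move; the robot and the scene stay as the last step left them, time stands still between calls to the robot, and variables do not carry over. Pictures are saved under pics/ and viewed, at most 10 in all, crops included, and the job is handed in when it is done.

```bash
mkdir -p pics; ls
python3 - <<'E'
from workcell import manip
import cv2,json,pickle
print(manip.state(), manip.tips_ahead)
for n in("top","side"):
    p=manip.camera(n); cv2.imwrite(f"pics/{n}0.png",p["color"][:,:,::-1]); pickle.dump(p,open(f"{n}0.pkl","wb"))
    print(n,p["fx"],p["R"],p["t"])
    for l in ["gauge_grip","gauge_tip","gauge","module_lip","mouth","board","sink","pry_bar","tweezers"]:
        print(l,[(r["pixel"],round(r["confidence"],2)) for r in manip.mark_of(l,p)[:3]])
E
```

```text
pics
{'time': 0.0, 'joints': array([ 1.19411088,  0.38423007,  0.0163747 ,  1.3711663 , -0.00630313,
        1.38821262, -0.04652938]), 'qd': array([ 0.00111725,  0.00116498,  0.00061915, -0.0003991 ,  0.00061666,
        0.00081974, -0.00022368]), 'effort': array([ 4.93012358e-04, -6.27601933e+01,  8.44439920e-01, -3.71825767e+01,
        1.66745234e-02,  1.41280584e-02, -2.29755756e-05]), 'ee_pos': array([ 0.19280159, -0.59401936,  0.24927838]), 'eef_rot': array([-3.13962583e+00,  3.31707755e-05,  3.13818517e-01]), 'force': array([-0.01804488,  0.01755762, -0.43021985]), 'ft_torque': array([0.00467842, 0.0449267 , 0.03287229]), 'grip_force': 0.0, 'opening': 1.0006607122133313} 0.019
top 425.43433677481084 [[-0.01072071 -0.99982026 -0.01563697]
 [-0.99334311  0.01244231 -0.11451921]
 [ 0.11469319  0.01430515 -0.99329796]] [0.00485249 0.54089663 1.36693835]
gauge_grip [([389.5, 299.5], 0.64), ([453.5, 165.2], 0.63), ([396.7, 228.3], 0.51)]
gauge_tip [([413.0, 276.5], 0.75), ([385.5, 196.9], 0.71), ([466.1, 135.3], 0.54)]
gauge [([393.7, 220.0], 0.7), ([454.3, 160.6], 0.69), ([395.2, 
[... 269 characters left out ...]
)]
tweezers [([329.2, 237.7], 0.63)]
side 420.7695221378507 [[-0.95963566 -0.28102617  0.01112143]
 [-0.19219146  0.62639058 -0.75544509]
 [ 0.20533348 -0.72708949 -0.65511757]] [0.47834205 0.16384178 1.09068907]
gauge_grip [([431.8, 193.4], 0.76), ([359.7, 174.0], 0.54), ([316.9, 136.0], 0.52)]
gauge_tip [([294.3, 125.5], 0.58), ([325.9, 177.4], 0.52), ([407.6, 172.4], 0.5)]
gauge [([426.6, 187.2], 0.81), ([355.3, 177.8], 0.78), ([309.9, 133.4], 0.44)]
module_lip [([290.5, 204.4], 0.59)]
mouth [([286.2, 204.1], 0.83)]
board [([277.1, 209.3], 0.89)]
sink [([271.4, 201.1], 0.86)]
pry_bar [([296.0, 298.5], 0.97), ([288.1, 202.6], 0.46)]
tweezers [([292.5, 204.9], 0.66), ([352.7, 226.1], 0.55)]
```

Run:
```python
import cv2
a=cv2.imread("pics/top0.png")[100:340,180:520]; cv2.imwrite("pics/top0c.png",cv2.resize(a,None,fx=2.3,fy=2.3,interpolation=2))
a=cv2.imread("pics/side0.png")[80:340,160:500]; cv2.imwrite("pics/side0c.png",cv2.resize(a,None,fx=2.3,fy=2.3,interpolation=2))
```

```text
(no output)
```

View pics/top0c.png

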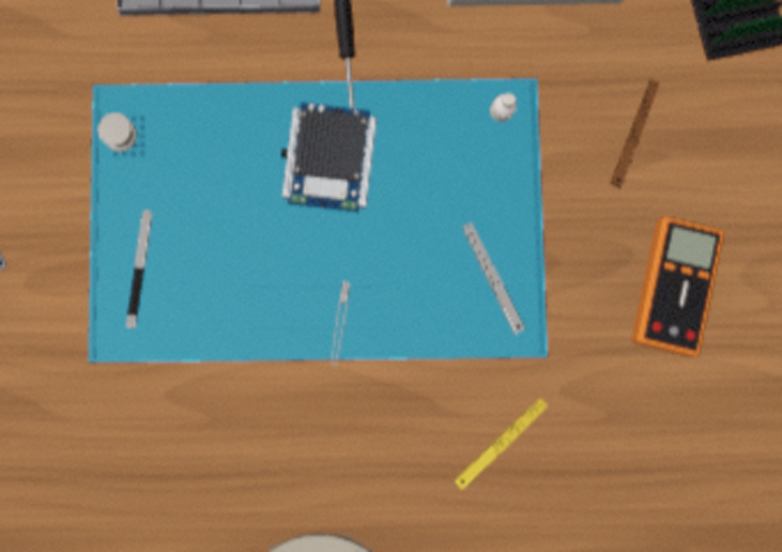

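View pics/side0c.png

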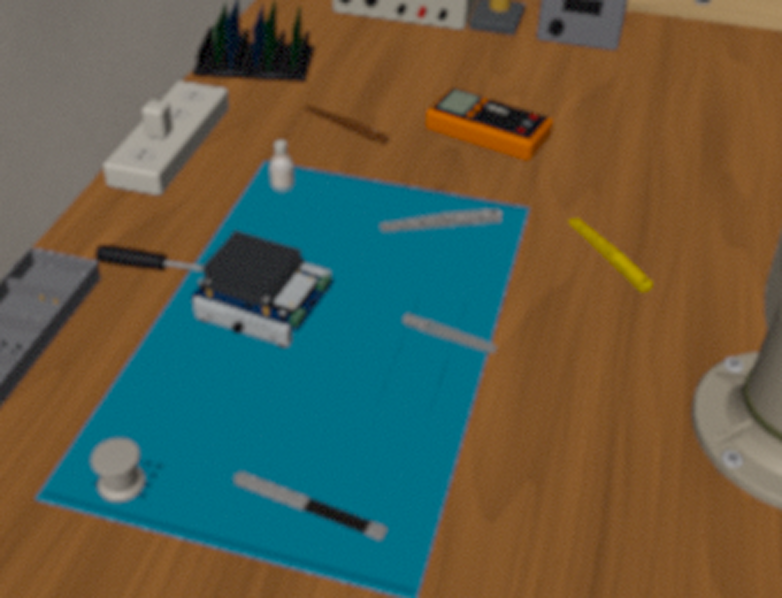

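The top crop shows the gauge at the right of the mat, tip at about (383,199) and handle end at about (406,244) in full-picture pixels. The board is in the middle with its lip towards the robot. The pry bar (black sleeve) is at the left, and the brown and yellow pieces are off the mat.

```bash
cat > h.py <<'E'
import numpy as np
from workcell import manip
def ray(p,px):
    R,t=np.array(p["R"]),np.array(p["t"])
    d=R.T@np.array([(px[0]-p["cx"])/p["fx"],(px[1]-p["cy"])/p["fy"],1]); return -R.T@t,d
def onz(p,px,z):
    o,d=ray(p,px); return o+d*(z-o[2])/d[2]
def proj(p,X):
    c=np.array(p["R"])@np.array(X)+np.array(p["t"]); return [p["cx"]+p["fx"]*c[0]/c[2],p["cy"]+p["fy"]*c[1]/c[2]]
def tri(obs):
    A=np.zeros((3,3));b=np.zeros(3)
    for p,px in obs:
        o,d=ray(p,px);d/=np.linalg.norm(d);M=np.eye(3)-np.outer(d,d);A+=M;b+=M@o
    return np.linalg.solve(A,b)
def tomove(dw):
    "world shift -> tool-frame shift"
    from scipy.spatial.transform import Rotation as Ro
    return Ro.from_euler("xyz",manip.state()["eef_rot"]).as_matrix().T@np.array(dw)
E
python3 - <<'E'
from h import *
import pickle
np.set_printoptions(precision=4,suppress=True)
T=pickle.load(open("top0.pkl","rb"));S=pickle.load(open("side0.pkl","rb"))
for n,a,b,z in [("tip",(385.5,196.9),(325.9,177.4),.004),("grip",(396.7,228.3),(359.7,174.0),.01),("g",(393.7,220),(355.3,177.8),.004),
 ("lip",(319.9,185.6),(290.5,204.4),.045),("mouth",(320.2,178.4),(286.2,204.1),.05),("board",(323.6,169.7),(277.1,209.3),.004),("sink",(320.9,161.4),(271.4,201.1),.05)]:
    print(n,onz(T,a,z),onz(S,b,z),tri([(T,a),(S,b)]))
print(onz(T,(383.5,199),.006),onz(T,(406,243.5),.0155))
E
```

```text
tip [ 0.5545 -0.2285  0.004 ] [ 0.5514 -0.2242  0.004 ] [ 0.5539 -0.2293 -0.0001]
grip [ 0.4488 -0.2615  0.01  ] [ 0.4491 -0.2666  0.01  ] [ 0.4484 -0.2607  0.0144]
g [ 0.4768 -0.2534  0.004 ] [ 0.4597 -0.2502  0.004 ] [ 0.4689 -0.2553 -0.0004]
lip [ 0.5893 -0.0098  0.045 ] [ 0.599  -0.0207  0.045 ] [ 0.5909 -0.0091  0.0561]
mouth [ 0.6123 -0.0111  0.05  ] [ 0.6089 -0.013   0.05  ] [ 0.6103 -0.0115  0.0513]
board [ 0.6497 -0.0226  0.004 ] [ 0.6467 -0.0323  0.004 ] [ 0.6455 -0.0232  0.0126]
sink [ 0.6687 -0.014   0.05  ] [ 0.6538 -0.0129  0.05  ] [ 0.6624 -0.0158  0.0471]
[ 0.5473 -0.2213  0.006 ] [ 0.3985 -0.2893  0.0155]
```

```bash
python3 -m pendant '[[[0.034,-0.023,0.005],-0.012,1],[[0.034,-0.023,0.005],-0.012,1],[[0.034,-0.023,0.005],-0.012,1],[[0.034,-0.023,0.005],-0.012,1],[[0.034,-0.023,0.005],-0.012,1],[[0.034,-0.023,0.005],-0.012,1],[[0.034,-0.023,0.005],-0.012,1],[[0.034,-0.023,0.005],-0.012,1],[[0.034,-0.023,0.005],-0.012,1],[[0.034,-0.023,0.005],-0.012,1]]'
python3 -m pendant '[[[0,0,0.02],0,1],[[0,0,0.02],0,1],[[0,0,0],0,1]]'
python3 - <<'E'
from h import *
import cv2,pickle
p=manip.camera("wrist");cv2.imwrite("pics/w1.png",p["color"][:,:,::-1]);pickle.dump(p,open("w1.pkl","wb"))
for l,z in[("gauge_grip",.01),("gauge_tip",.004),("gauge",.004)]:
    for r in manip.mark_of(l,p)[:3]: print(l,r["pixel"],r["confidence"],onz(p,r["pixel"],z))
print(manip.state()["ee_pos"],manip.state()["eef_rot"],p["R"],p["t"])
E
```

```text
time: 1.83
ee_pos: [0.4281, -0.256, 0.2005]
eef_rot: [3.141, -0.0, 0.434]
force: [-0.0, -1.1, -0.6]
opening: 0.998
grip_force: 0.0
time: 2.08
ee_pos: [0.4259, -0.256, 0.157]
eef_rot: [-3.137, 0.003, 0.436]
force: [-1.8, -0.2, -0.9]
opening: 1.001
grip_force: 0.0
gauge_grip [339.6, 177.3] 0.72 [ 0.44117337 -0.26775424  0.01      ]
gauge_grip [341.7, 134.9] 0.25 [ 0.47549918 -0.25304557  0.01      ]
gauge_tip [323.2, 319.7] 0.93 [ 0.29482228 -0.32021679  0.004     ]
gauge_tip [343.3, 30.8] 0.85 [ 0.54984524 -0.21853062  0.004     ]
gauge [344.4, 137.4] 0.88 [ 0.47424955 -0.2567407   0.004     ]
gauge [250.8, 337.2] 0.69 [ 0.24168593 -0.25917408  0.004     ]
[ 0.42769318 -0.25863012  0.16157959] [ 3.14026017e+00 -9.22611314e-04  4.32672303e-01] [[ 0.4210588  -0.90701797 -0.00528091]
 [-0.87030575 -0.40564244  0.27932439]
 [-0.2554944  -0.11301598 -0.96018227]] [-0.41019136  0.25555881  0.36794445]
```

View pics/w1.png

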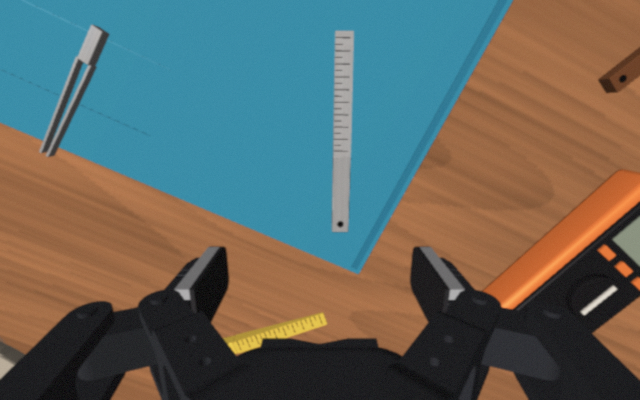

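Wrist picture: the gauge lies clean from the tip at (343,31) to the handle end with its hole at (340,231), and nothing is near the handle. I'll fit its axis from the mask.

Run:
```python
from h import *
import pickle,cv2
p=pickle.load(open("w1.pkl","rb"))
h=cv2.cvtColor(p["color"],cv2.COLOR_RGB2HSV)
m=((h[...,1]<70)&(h[...,2]>90)).astype(np.uint8)
n,l,s,c=cv2.connectedComponentsWithStats(m); k=l[180,342]; print(s[k])
ys=np.arange(s[k][1]+3,s[k][1]+s[k][3]-3)
P=[]
for y in ys:
    x=np.where(l[y]==k)[0]; f=(y-31)/200*170
    z=.004+min(.0115,.0015+f/1e4*1.0*1000/1000) if 0 else .004+min(.0115,.0015+f*1e-4)
    P.append(onz(p,((x.min()+x.max())/2,y),z))
P=np.array(P)[:,:2]; v=cv2.fitLine(P.astype(np.float32),cv2.DIST_HUBER,0,.01,.01).ravel(); print("line",v,np.arctan2(v[1],v[0]))
d=v[:2]*np.sign(v[0])
y0,y1=s[k][1],s[k][1]+s[k][3]
tip=onz(p,(343.5,y0),.0055)[:2]; end=onz(p,(340.5,y1),.0155)[:2]
print(tip,end,np.linalg.norm(tip-end), "grip",end+d*.05,tip-d*.12)
st=manip.state(); g=(end+d*.05+tip-d*.12)/2
yaw=np.arctan2(d[1],d[0]);print("yaw err",yaw-st["eef_rot"][2],"move",tomove([*(g-st["ee_pos"][:2]),0.0]),st["ee_pos"])
```

```text
[ 332   31   22  201 3591]
line [ 0.90983814  0.41496333  0.47696352 -0.25226235] 0.42790252
[ 0.54945272 -0.21878449] [ 0.39606647 -0.29028697] 0.16923340342803728 grip [ 0.44155838 -0.26953881] [ 0.44027214 -0.26858009]
yaw err -0.004769783586665799 move [7.63064900e-03 1.50122222e-02 2.70436835e-05] [ 0.42769318 -0.25863012  0.16157959]
```

```bash
python3 -m pendant '[[[0.0076,0.015,0.02],0.004,0.6],[[0,0,0.03],0,0.5],[[0,0,0.03],0,0.5],[[0,0,0.025],0,0.5],[[0,0,0.012],0,0.5],[[0,0,0.006],0,0.5],[[0,0,0],0,0.5],[[0,0,0],0,0.5]]'
python3 - <<'E'
from h import *
import cv2
p=manip.camera("wrist");cv2.imwrite("pics/w2.png",p["color"][:,:,::-1]);print(manip.state()["ee_pos"],manip.state()["opening"])
E
```

```text
time: 2.95
ee_pos: [0.4413, -0.269, 0.0385]
eef_rot: [3.14, -0.001, 0.429]
force: [0.6, -1.0, 0.5]
opening: 0.5
grip_force: 0.0
[ 0.4416084  -0.2689818   0.03891769] 0.49729924822154703
```

View pics/w2.png

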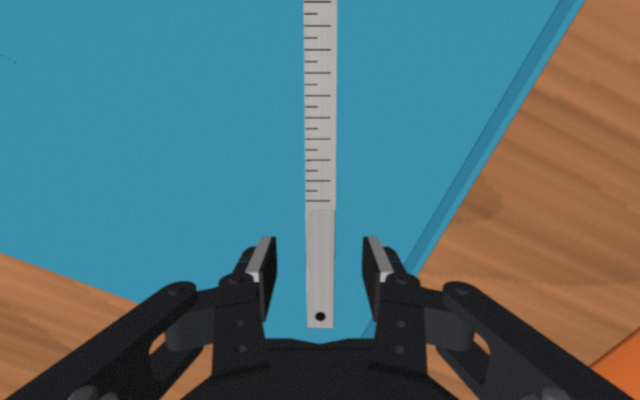

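The gauge is centred between the fingers, with the handle at columns 307–334 and the pads at 270 and 368.

```bash
python3 -m pendant '[[[0,0,0.008],0,0.4],[[0,0,0.0065],0,0.4],[[0,0,0],0,0.3],[[0,0,0],0,0.2],[[0,0,0],0,0],[[0,0,0],0,0],[[0,0,0],0,0],[[0,0,0],0,0]]' 80
python3 -m pendant '[[[0,0,-0.006],0,0],[[0,0,-0.02],0,0],[[0,0,-0.03],0,0],[[0,0,-0.03],0,0],[[0,0,0],0,0],[[0,0,0],0,0]]'
python3 - <<'E'
from h import *
import cv2,pickle
for n in("wrist","side"):
    p=manip.camera(n);cv2.imwrite(f"pics/{n}3.png",p["color"][:,:,::-1]);pickle.dump(p,open(n+"3.pkl","wb"))
    for l in("gauge_tip","gauge_grip","module_lip","mouth","board","sink"): print(n,l,[(r["pixel"],round(r["confidence"],2)) for r in manip.mark_of(l,p)[:3]])
print(manip.state()["ee_pos"],manip.state()["eef_rot"],manip.state()["force"])
E
```

```text
time: 3.67
ee_pos: [0.4414, -0.2684, 0.0237]
eef_rot: [3.14, -0.001, 0.43]
force: [-1.5, -0.7, 8.9]
opening: 0.148
grip_force: 79.6
time: 4.17
ee_pos: [0.4416, -0.2688, 0.1105]
eef_rot: [3.138, -0.002, 0.43]
force: [0.6, -0.3, -1.7]
opening: 0.151
grip_force: 78.4
wrist gauge_tip []
wrist gauge_grip [([318.4, 257.9], 0.94)]
wrist module_lip []
wrist mouth []
wrist board []
wrist sink []
side gauge_tip [([293.0, 127.6], 0.73), ([327.0, 155.3], 0.62), ([409.8, 173.5], 0.49)]
side gauge_grip [([431.5, 194.8], 0.76), ([367.2, 154.0], 0.68), ([216.8, 292.8], 0.68)]
side module_lip []
side mouth [([286.2, 204.2], 0.94)]
side board [([275.4, 210.2], 0.8)]
side sink [([271.7, 201.1], 0.57)]
[ 0.44053995 -0.26815182  0.10873131] [-3.14142441e+00  2.38583886e-05  4.29877985e-01] [-0.17758983  0.29714021 -1.16158795]
```

View pics/wrist3.png

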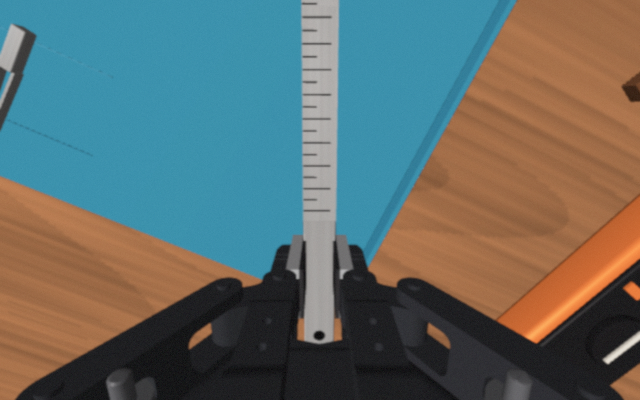

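The gauge is in the grip, straight and centred. Now I'll carry it in front of the board, aligned with it.

```bash
python3 -m pendant '[[[0.014,-0.03,-0.005],0,0],[[0.014,-0.03,-0.005],0,0],[[0.014,-0.03,-0.005],0,0],[[0.014,-0.03,-0.005],0,0],[[0.014,-0.03,-0.005],0,0],[[0.014,-0.03,-0.005],0,0],[[0.014,-0.03,-0.005],0,0],[[0.012,-0.029,-0.005],0,0]]'
python3 -m pendant '[[[0,0,0],0.102,0],[[0,0,0],0.102,0],[[0,0,0],0.102,0],[[0,0,0],0.102,0],[[0,0,0],0.102,0],[[0,0,0],0,0],[[0,0,0],0,0]]'
python3 - <<'E'
from h import *
import cv2,pickle
np.set_printoptions(precision=4,suppress=True)
for n in("wrist","side","top"):
    p=manip.camera(n);cv2.imwrite(f"pics/{n}4.png",p["color"][:,:,::-1]);pickle.dump(p,open(n+"4.pkl","wb"))
    for l,z in(("gauge_tip",.13),("gauge_grip",.13),("module_lip",.045),("mouth",.05),("board",.004),("sink",.05),("tweezers",.004)): print(n,l,[(r["pixel"],round(r["confidence"],2),onz(p,r["pixel"],z)) for r in manip.mark_of(l,p)[:2]])
print(manip.state()["ee_pos"],manip.state()["eef_rot"],manip.state()["force"])
E
```

```text
time: 5.53
ee_pos: [0.4409, -0.0032, 0.1494]
eef_rot: [3.141, -0.001, 0.43]
force: [1.5, -0.3, -1.5]
opening: 0.145
grip_force: 78.5
time: 6.12
ee_pos: [0.441, -0.005, 0.1489]
eef_rot: [3.142, -0.0, -0.077]
force: [-0.2, 0.9, -1.9]
opening: 0.145
grip_force: 78.5
wrist gauge_tip []
wrist gauge_grip [([320.6, 258.2], 0.6, array([ 0.4366, -0.0054,  0.13  ]))]
wrist module_lip []
wrist mouth []
wrist board []
wrist sink []
wrist tweezers [([351.8, 217.7], 0.69, array([ 0.4103, -0.0328,  0.004 ]))]
side gauge_tip [([303.1, 182.7], 0.83, array([ 0.5605, -0.0238,  0.13  ])), ([407.8, 174.8], 0.52, array([ 0.2937, -0.1434,  0.13  ]))]
side gauge_grip [([430.0, 197.0], 0.74, array([ 0.2253, -0.0639,  0.13  ])), ([343.5, 195.6], 0.67, array([ 0.4427, -0.0031,  0.13  ]))]
side module_lip [([293.0, 206.4], 0.81, array([ 0.5893, -0.0147,  0.045 ]))]
side mouth [([284.4, 201.9], 0.83, array([ 0.6171, -0.0205,  0.05  ])), ([304.2, 180.6], 0.68, array([ 0.5941, -0.1312,  0.05  ]))]
side board [([274.0, 209.9], 0.63, array([ 0.6545, -0.0271,  0.004 ])), ([368.8, 139.7], 0.25, array([ 0.4637, -0.4886
[... 164 characters left out ...]
gauge_tip [([416.4, 272.5], 0.82, array([ 0.3106, -0.2954,  0.13  ])), ([462.8, 135.3], 0.65, array([ 0.7278, -0.4539,  0.13  ]))]
top gauge_grip [([386.0, 299.8], 0.68, array([ 0.2316, -0.2026,  0.13  ])), ([452.1, 165.0], 0.66, array([ 0.635 , -0.4166,  0.13  ]))]
top module_lip [([318.6, 183.6], 0.63, array([ 0.596 , -0.0056,  0.045 ]))]
top mouth [([320.1, 180.1], 0.76, array([ 0.6067, -0.0107,  0.05  ]))]
top board [([322.3, 169.2], 0.72, array([ 0.6515, -0.0182,  0.004 ]))]
top sink [([320.3, 162.8], 0.59, array([ 0.664, -0.012,  0.05 ]))]
top tweezers [([163.2, 203.7], 0.28, array([0.5409, 0.5188, 0.004 ]))]
[ 0.441  -0.0051  0.1488] [-3.1415 -0.     -0.0802] [ 0.508   0.9855 -1.388 ]
```

View pics/wrist4.png

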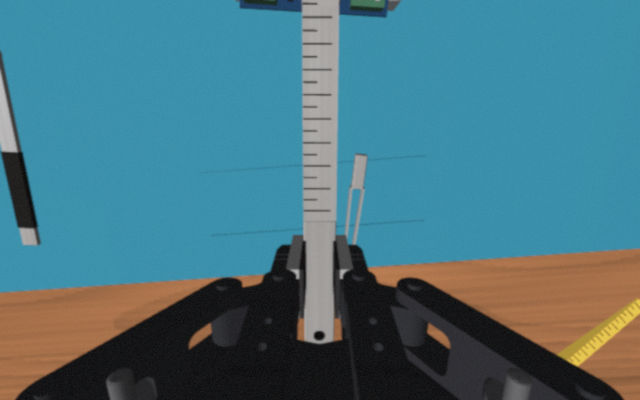

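The board's front edge is just in view at the top of the picture, (242,9) to (386,16). I'll rise and move forward to measure it close by.

```bash
python3 -m pendant '[[[0.03,0,-0.025],0,0],[[0.03,0,-0.025],0,0],[[0.02,0,-0.02],0,0],[[0,0,0],0,0],[[0,0,0],0,0]]'
python3 - <<'E'
from h import *
import cv2,pickle
np.set_printoptions(precision=4,suppress=True)
p=manip.camera("wrist");cv2.imwrite("pics/w5.png",p["color"][:,:,::-1]);pickle.dump(p,open("w5.pkl","wb"))
for l,z in(("gauge_tip",.19),("gauge_grip",.19),("module_lip",.045),("mouth",.05),("board",.004),("sink",.05)): print(l,[(r["pixel"],round(r["confidence"],2),onz(p,r["pixel"],z)) for r in manip.mark_of(l,p)[:2]])
print(manip.state()["ee_pos"],manip.state()["eef_rot"],manip.state()["force"])
cv2.imwrite("pics/w5c.png",cv2.resize(p["color"][:220,180:460,::-1],None,fx=2.7,fy=2.7,interpolation=2))
E
```

```text
time: 7.73
ee_pos: [0.5218, -0.0114, 0.2194]
eef_rot: [-3.141, -0.002, -0.08]
force: [-0.7, 1.3, -1.1]
opening: 0.147
grip_force: 78.6
gauge_tip [([569.6, 324.2], 0.82, array([ 0.4581, -0.1525,  0.19  ]))]
gauge_grip [([316.4, 255.8], 0.94, array([ 0.5137, -0.0092,  0.19  ]))]
module_lip [([318.2, 110.1], 0.8, array([ 0.5888, -0.0158,  0.045 ])), ([91.2, 216.6], 0.16, array([0.5031, 0.2244, 0.045 ]))]
mouth []
board []
sink []
[ 0.5199 -0.0115  0.2183] [ 3.1413  0.001  -0.08  ] [-0.6935 -0.0501 -1.687 ]
```

View pics/w5c.png

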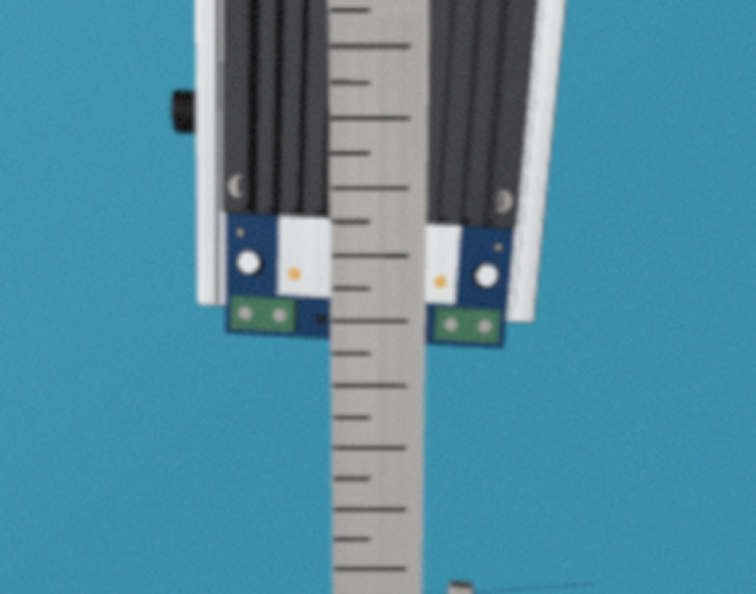

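Zoomed wrist crop: lip front corners at (277,294) and (458,304), board front edge (226,332) to (504,347), sink front edge (223,212) to (513,227). The board is turned a little clockwise relative to the gauge.

Run:
```python
from h import *
import pickle
np.set_printoptions(precision=4,suppress=True)
p=pickle.load(open("w5.pkl","rb"))
for n,a,b,z in[("lip",(277,294),(458,304),.045),("sinkbot-bulk",(223,212),(513,227),.053),("sinktop",(223,212),(513,227),.079),("boardedge",(226,332),(504,347),.038),("lipback",(277,214),(462,226),.05)]:
    A=onz(p,(180+a[0]/2.7,a[1]/2.7),z);B=onz(p,(180+b[0]/2.7,b[1]/2.7),z);d=A-B
    print(n,(A+B)/2,np.linalg.norm(d),np.arctan2(-d[0],d[1]))
# gauge axis in the image: handle end & far
z0=manip.state()["ee_pos"][2]-.0197+.0115
A=onz(p,(180+378/2.7,570/2.7),z0);B=onz(p,(180+379.5/2.7,100/2.7),z0-.004);print("gauge",A,B,np.arctan2(B[1]-A[1],B[0]-A[0]))
```

```text
lip [ 0.5884 -0.0138  0.045 ] 0.06236738232491724 -0.1346121044975163
sinkbot-bulk [ 0.6134 -0.0162  0.053 ] 0.09481748960507831 -0.1301199161193538
sinktop [ 0.6113 -0.0163  0.079 ] 0.08630049378362438 -0.1301199161193539
boardedge [ 0.5745 -0.0117  0.038 ] 0.0993196769373217 -0.13398426630058863
lipback [ 0.6134 -0.0167  0.05  ] 0.06116440197548971 -0.14244333337049925
gauge [ 0.5459 -0.0137  0.2101] [ 0.6178 -0.0198  0.2061] -0.08374882248705703
```

```bash
python3 -m pendant '[[[0,0,0],0.052,0],[[-0.02,-0.0035,0],0,0],[[-0.0218,-0.0035,0.01],0,0],[[0,0,0.04],0,0],[[0,0,0.04],0,0],[[0,0,0.035],0,0],[[0,0,0],0,0],[[0,0,0],0,0],[[0,0,0],0,0]]'
python3 - <<'E'
from h import *
import cv2,pickle
np.set_printoptions(precision=4,suppress=True)
st=manip.state()
print(st["ee_pos"],st["eef_rot"],st["force"])
ps={}
for n in("wrist","side","top"):
    p=manip.camera(n);cv2.imwrite(f"pics/{n}6.png",p["color"][:,:,::-1]);pickle.dump(p,open(n+"6.pkl","wb"))
    tip=st["ee_pos"]+np.array([.12*np.cos(st["eef_rot"][2]),.12*np.sin(st["eef_rot"][2]),-.0197])
    print(n,proj(p,tip),[(r["pixel"],round(r["confidence"],2)) for r in manip.mark_of("gauge_tip",p)[:2]])
a=cv2.resize(cv2.imread("pics/side6.png")[150:260,220:370],None,fx=4,fy=4,interpolation=2)
b=cv2.resize(cv2.imread("pics/wrist6.png")[:150,220:420],None,fx=3,fy=3,interpolation=2)
w=np.zeros((450+0,600+0,3),np.uint8); 
c=np.zeros((600,800,3),np.uint8); b=cv2.resize(b,(400,300)); a=cv2.resize(a,(400,293)); 
c[:293,:400]=a;c[:300,400:]=b;c=c[:300]; cv2.imwrite("pics/c6.png",c)
E
```

```text
time: 8.83
ee_pos: [0.4813, 0.0012, 0.0957]
eef_rot: [-3.141, -0.002, -0.132]
force: [0.2, 0.9, -1.3]
opening: 0.152
grip_force: 78.6
[0.4813 0.0012 0.0957] [-3.1411 -0.0019 -0.132 ] [ 0.1663  0.9466 -1.2895]
wrist [np.float64(318.72501389525445), np.float64(-24.705922955245228)] []
side [np.float64(288.9126745525002), np.float64(197.30920743698115)] [([407.5, 174.8], 0.76), ([289.5, 197.1], 0.64)]
top [np.float64(321.2752717028382), np.float64(180.75526253293248)] [([417.2, 275.0], 0.63), ([473.7, 221.9], 0.54)]
```

View pics/c6.png

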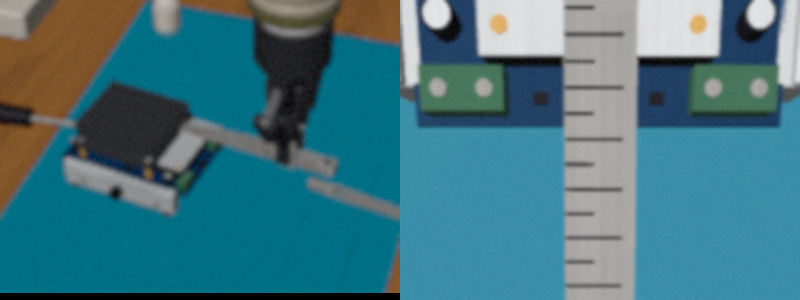

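The two crops show the tip above the lip. In the wrist view the board edge is level and the gauge (600) is centred on both board and module (599). Next is lowering until contact.

```bash
python3 -m pendant '[[[0,0,0.012],0,0],[[0,0,0.01],0,0],[[0,0,0.004],0,0],[[0,0,0],0,0],[[0,0,0],0,0]]'
python3 -m pendant '[[[0,0,0.001],0,0],[[0,0,0.001],0,0],[[0,0,0],0,0]]'
python3 -m pendant '[[[0,0,0.001],0,0],[[0,0,0],0,0],[[0,0,0],0,0]]'
```

```text
time: 9.55
ee_pos: [0.48, 0.001, 0.0677]
eef_rot: [-3.141, 0.001, -0.132]
force: [0.5, 0.7, -1.4]
opening: 0.147
grip_force: 78.6
time: 9.8
ee_pos: [0.4804, 0.0009, 0.066]
eef_rot: [-3.142, -0.0, -0.132]
force: [-0.1, 0.4, -1.6]
opening: 0.145
grip_force: 78.6
time: 10.05
ee_pos: [0.4802, 0.001, 0.0649]
eef_rot: [-3.142, -0.0, -0.132]
force: [-0.7, 0.6, -1.2]
opening: 0.15
grip_force: 78.6
```

```bash
python3 -m pendant '[[[0,0,0.0005],0,0],[[0,0,0],0,0],[[0,0,0],0,0]]'
python3 -m pendant '[[[0,0,0.0005],0,0],[[0,0,0],0,0],[[0,0,0],0,0]]'
python3 -m pendant '[[[0,0,0.0005],0,0],[[0,0,0],0,0],[[0,0,0],0,0]]'
```

```text
time: 10.3
ee_pos: [0.4803, 0.001, 0.0644]
eef_rot: [-3.141, -0.0, -0.132]
force: [-0.1, -1.0, -0.3]
opening: 0.152
grip_force: 78.6
time: 10.55
ee_pos: [0.4803, 0.001, 0.0639]
eef_rot: [-3.142, -0.0, -0.132]
force: [0.6, 0.2, 0.7]
opening: 0.145
grip_force: 78.7
time: 10.8
ee_pos: [0.4803, 0.001, 0.0634]
eef_rot: [-3.141, -0.0, -0.132]
force: [0.6, -0.3, 0.5]
opening: 0.149
grip_force: 78.8
```

```bash
python3 -m pendant '[[[0.003,0,-0.0004],0,0],[[0.005,0,0],0,0],[[0.005,0,0],0,0],[[0,0,0],0,0],[[0,0,0],0,0]]'
python3 -m pendant '[[[0.004,0,0],0,0],[[0.004,0,0],0,0],[[0.004,0,0],0,0],[[0.004,0,0],0,0],[[0,0,0],0,0],[[0,0,0],0,0]]'
python3 - <<'E'
from h import *
import cv2
a=manip.camera("side")["color"][160:250,230:350,::-1];b=manip.camera("wrist")["color"][:150,220:420,::-1]
c=np.hstack([cv2.resize(a,(400,300),interpolation=2),cv2.resize(b,(400,300))]);cv2.imwrite("pics/c7.png",c)
E
```

```text
time: 11.22
ee_pos: [0.4939, -0.0008, 0.0638]
eef_rot: [-3.141, -0.001, -0.132]
force: [0.8, -0.2, -0.7]
opening: 0.146
grip_force: 78.8
time: 11.72
ee_pos: [0.5097, -0.0029, 0.0639]
eef_rot: [-3.141, -0.001, -0.132]
force: [1.4, -0.3, 1.4]
opening: 0.146
grip_force: 78.9
```

View pics/c7.png

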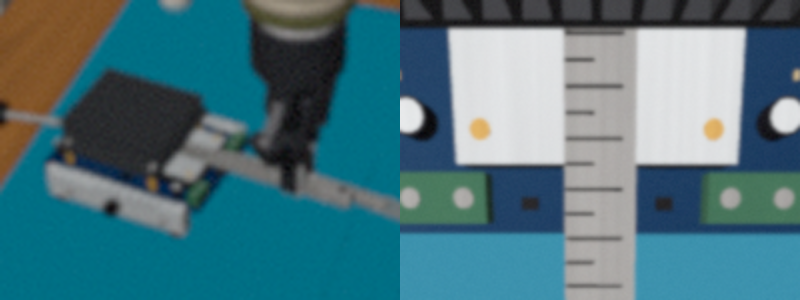

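The tip is under the sink's middle, straight and centred (gauge 600, module 598). I'll slide on, watching the force.

```bash
python3 -m pendant '[[[0.002,0,0],0,0],[[0.002,0,0],0,0],[[0.002,0,0],0,0],[[0,0,0],0,0],[[0,0,0],0,0]]'
python3 -m pendant '[[[0.002,0,0],0,0],[[0.002,0,0],0,0],[[0,0,0],0,0]]'
python3 -m pendant '[[[0.002,0,0],0,0],[[0.002,0,0],0,0],[[0,0,0],0,0]]'
python3 -m pendant '[[[0.002,0,0],0,0],[[0.002,0,0],0,0],[[0,0,0],0,0]]'
```

```text
time: 12.23
ee_pos: [0.5151, -0.0037, 0.0638]
eef_rot: [-3.141, -0.0, -0.132]
force: [-0.4, -0.4, 1.2]
opening: 0.144
grip_force: 79.0
time: 12.48
ee_pos: [0.5192, -0.0042, 0.0638]
eef_rot: [-3.141, -0.0, -0.132]
force: [-0.6, 0.6, 1.6]
opening: 0.149
grip_force: 79.0
time: 12.73
ee_pos: [0.5231, -0.0047, 0.0638]
eef_rot: [-3.141, -0.0, -0.132]
force: [-2.4, -0.0, 3.1]
opening: 0.143
grip_force: 79.1
time: 12.98
ee_pos: [0.5242, -0.0048, 0.063]
eef_rot: [3.141, 0.006, -0.132]
force: [-13.2, 1.7, 10.0]
opening: 0.144
grip_force: 80.1
```

```bash
python3 -m pendant '[[[-0.0008,0,-0.0006],0,0],[[0,0,0],0,0],[[0,0,0],0,0],[[0,0,0],0,0]]'
python3 - <<'E'
from h import *
import cv2,pickle
np.set_printoptions(precision=4,suppress=True)
for i in range(3):
    p=manip.camera("wrist");st=manip.state();print(st["ee_pos"],st["eef_rot"],st["force"],st["ft_torque"])
pickle.dump(p,open("w8.pkl","wb"))
cv2.imwrite("pics/w8.png",cv2.resize(p["color"][:230,220:420,::-1],None,fx=2.6,fy=2.6,interpolation=2))
E
```

```text
time: 13.32
ee_pos: [0.5247, -0.0049, 0.0639]
eef_rot: [3.141, 0.003, -0.132]
force: [-7.2, 0.5, 4.2]
opening: 0.149
grip_force: 79.3
[ 0.5247 -0.0049  0.0639] [ 3.1413  0.0028 -0.1318] [-6.2756  1.1183  3.7204] [ 0.1114  1.1604 -0.0207]
[ 0.5247 -0.0049  0.0639] [ 3.1413  0.0028 -0.1319] [-6.9186  1.1081  4.737 ] [0.1968 1.1817 0.0545]
[ 0.5247 -0.0049  0.0639] [ 3.1413  0.0028 -0.1318] [-5.5561  0.9247  5.0828] [ 0.1682  1.1974 -0.0226]
```

View pics/w8.png

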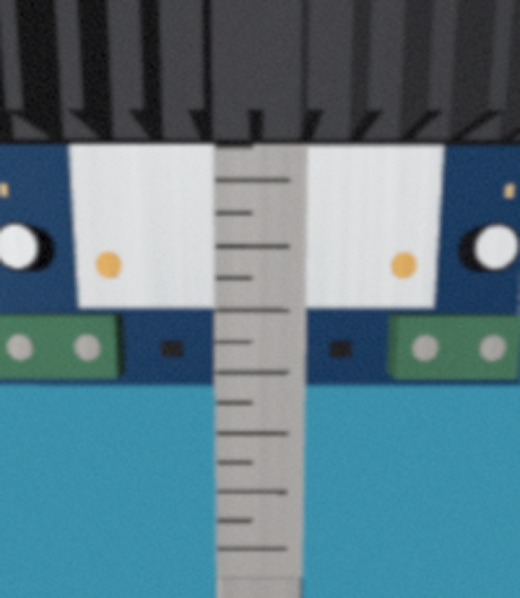

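The gauge is straight and centred at the mouth. I'll take the down-force off the handle and bring the push to about 9 N.

```bash
python3 -m pendant '[[[0.0004,0,-0.0005],0,0],[[0,0,0],0,0],[[0,0,0],0,0],[[0,0,0],0,0]]'
python3 - <<'E'
from h import *
np.set_printoptions(precision=4,suppress=True)
F=[]
for i in range(5):
    manip.camera("side");st=manip.state();F.append([*st["force"],*st["ft_torque"]])
print(st["ee_pos"],st["eef_rot"],np.mean(F,0))
E
```

```text
time: 13.8
ee_pos: [0.5258, -0.0051, 0.0644]
eef_rot: [3.142, 0.001, -0.132]
force: [-4.0, 0.8, 2.1]
opening: 0.15
grip_force: 79.0
[ 0.5263 -0.0052  0.0646] [-3.1415  0.0003 -0.1322] [-3.945   0.7738  0.9541  0.1398  0.8207  0.0053]
```

```bash
python3 -m pendant '[[[0.0015,0,-0.0002],0,0],[[0,0,0],0,0],[[0,0,0],0,0],[[0,0,0],0,0],[[0,0,0],0,0]]'
python3 - <<'E'
from h import *
np.set_printoptions(precision=4,suppress=True)
F=[]
for i in range(5):
    manip.camera("side");st=manip.state();F.append([*st["force"],*st["ft_torque"]])
print(st["ee_pos"],st["eef_rot"],np.mean(F,0))
E
```

```text
time: 14.47
ee_pos: [0.5273, -0.0053, 0.0647]
eef_rot: [3.141, 0.001, -0.132]
force: [-6.6, 1.1, 0.7]
opening: 0.149
grip_force: 78.9
[ 0.5273 -0.0053  0.0647] [ 3.1415  0.0014 -0.1321] [-5.7877  0.9033  0.6451  0.1727  1.1683  0.0354]
```

```bash
python3 -m pendant '[[[0.0015,0,0],0,0],[[0,0,0],0,0],[[0,0,0],0,0],[[0,0,0],0,0],[[0,0,0],0,0]]'
python3 - <<'E'
from h import *
import cv2
np.set_printoptions(precision=4,suppress=True)
F=[]
for i in range(6):
    p=manip.camera("side");st=manip.state();F.append([*st["force"],*st["ft_torque"]]);print(st["ee_pos"])
print(st["eef_rot"],np.mean(F,0))
E
```

```text
time: 15.13
ee_pos: [0.5275, -0.0054, 0.0644]
eef_rot: [3.141, 0.004, -0.132]
force: [-10.2, 0.9, 3.6]
opening: 0.148
grip_force: 79.3
[ 0.5275 -0.0053  0.0644]
[ 0.5275 -0.0054  0.0644]
[ 0.5275 -0.0054  0.0644]
[ 0.5275 -0.0054  0.0644]
[ 0.5275 -0.0054  0.0644]
[ 0.5275 -0.0054  0.0644]
[ 3.141   0.004  -0.1319] [-10.456    1.1995   4.2597   0.2966   2.1957   0.0107]
```

```bash
python3 -m pendant '[[[0,0,-0.0003],0,0],[[0,0,0],0,0],[[0,0,0],0,0],[[0,0,0],0,0],[[0,0,0],0,0]]'
python3 - <<'E'
from h import *
import cv2
np.set_printoptions(precision=4,suppress=True)
F=[]
for i in range(6):
    p=manip.camera("wrist");st=manip.state();F.append([*st["force"],*st["ft_torque"]])
print(st["ee_pos"],st["eef_rot"],np.mean(F,0))
E
```

```text
time: 15.85
ee_pos: [0.5275, -0.0054, 0.0646]
eef_rot: [3.141, 0.004, -0.132]
force: [-9.8, 1.5, 3.5]
opening: 0.144
grip_force: 79.1
[ 0.5275 -0.0054  0.0646] [ 3.1411  0.0039 -0.1319] [-9.9621  1.434   2.7759  0.2768  2.0681 -0.0026]
```

```bash
python3 -c "
from workcell import manip
print(manip.finish_job())"
```

```text
the job is handed in; nothing more can be done
None
```

The job is handed in: the gripper still holds the gauge flat and centred under the middle of the heat sink's front edge, snug at about 10 N of push, and from the arm's position I estimate the gap at 4.5–5 mm; the arm touched nothing else on the bench.

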